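Fit the red handwheel to the valve sample and open it

ROBOT

A 6-joint arm with a two-finger parallel gripper is mounted at the origin on the work surface. World frame = base frame: x ahead of the robot, y to its left, z up, the work surface at z = 0. Lengths are in m, angles in rad, forces in N, time in s.
With the tool pointing down it reaches from about 0.225 to 0.875 m from the base axis. Payload 3.4 kg.
Tool frame: the origin (TCP) lies where the fingers leave the gripper's body, on its centre line; the fingertips stand 73 mm ahead of it and the grasp point (between the pads) lies 54 mm ahead of it (manip.pinch_z is the distance from the TCP to the grasp point, in m); z points along the fingers, y is the line along which they close (so a half turn about z gives the same grasp; the last joint's range is limited). The gripper opens to 85 mm and grips with 20 to 120 N. Pads are 22 mm wide; open, the fingers measure 114 mm over their backs; the gripper's body (76 mm by 85 mm) begins 54 mm behind the grasp point. The pads swing forward as they close: fully open they stand 13 mm farther back than shut.
Start: joints at [1.003, 0.276, 1.505, -0, 1.361, -0.121], TCP at [0.248, 0.519, 0.304] pointing down, gripper open.
Joint ranges: [-2.89, 2.89], [-0.75, 2.08], [0.22, 2.7], [-1.18, 4.32], [0.11, 2.71], [-2.7, 2.7]. Speed limits (rad/s): [2.57, 2.57, 3.14, 3.14, 3.14, 3.14].

INTERFACE

Orientations are given as a unit quaternion [w, x, y, z].
In Python, from rig import readout, imaging, manip gives the robot as it stands. The module is installed in compiled form; this text tells all that it offers.
- The arm moves only by the tool servo_tool, never from a script. Its argument "moves" is a list of rows, each an object with "dp": the shift along the tool's x, y, z in units of 0.2 m (1.0 is 0.2 m), a list of three; "delta_rot": the turn, a rotation vector about the tool's x, y, z in units of 0.1 rad (1.0 is 0.1 rad), a list of three; "fingers": the opening, from 0 (shut) to 1 (fully open). In form: [{"dp": [dx, dy, dz], "delta_rot": [wx, wy, wz], "fingers": fingers}, ...]. A call has 1 to 5 rows; each row shifts and turns the commanded pose from where the row before left it, along the tool's axes as they then stand; what a row does not reach is not made up. A row lasts 1/10 s, in which the tool goes at most 50 mm and 8.59 degrees, less where a joint would pass 70% of its speed; a pose out of reach is approached as far as the arm can. A call with a number of a shift or a turn outside -1 to 1 is refused whole. A call with a gripper value outside its range is refused whole. The fingers move at their own pace and stop on an object; "force" is the grip in N (left out, the last holds). Time passes only in rows, so rows that do not move let the fingers close. It gives the time, the measured TCP pose, the force, the opening and the grip force at its end, in the units of the state.
- readout.get_state(): the state, without advancing time (a new reading comes with each control period).
- imaging.get_image(name): name is "scene" or "top" or "wrist"; returns (picture, depth): 480x640x3 uint8, red, green, blue; 480x640 float32, m along the optical axis (not along the pixel's ray), 0 where there is no reading.
- imaging.calibration(name): a dict with "intrinsics" (3x3 intrinsics, pixels), "R" (3x3) and "t" (3): a world point X has camera coordinates R X + t; the wrist camera has in their place "hand_eye" (4x4, takes a point from camera to tool coordinates, whose origin is the TCP and whose axes are the flange's). Camera axes: x right, y down, z forward; pixel columns grow to the right and rows downward; lengths in m; the calibration is good to about 2 mm. A picture is of the moment at which its call begins: read the wrist's pose just before it. calibration takes no time and is no camera call.
- manip.sign_off(): hands the job in; it is judged then, once.
The state is a dict: "clock": time; "qpos": joint angles; "qd": joint speeds; "effort": joint torques, N m; "position": TCP position; "ee_rot": TCP orientation; "contact_force": force on the tool from outside, world axes, zero at the start; "moment": the same for the moment, N m; "width": finger opening in m; "gripper_force": force on a finger pad.
Only numpy, scipy, OpenCV 4.12 (cv2) and the standard library are available. Lean on these libraries where they do the work, as an engineer would, in place of code of your own. Each camera call takes 0.05 s, during which the arm holds its last target. There are 200 camera calls.

TASK

Lift the red handwheel off its display post and fit it, boss outwards, onto the square stem of the valve sample, pushed fully home; then use it to open the valve about a quarter turn anticlockwise (looking down onto the wheel), and let go, leaving the wheel on the stem. Leave the blue handwheel on its post and do not shift or knock over the other goods on the table.

Things in the scene. Friction and masses are not known exactly. Their poses are not given: they have to be found in the camera images.
- wheel_red: red cast handwheel, 0.2 to 0.4 kg: rim 110 mm across, 12 mm thick; square hub 34 x 34 x 60 mm tall, square 21.5 mm bore right through, flats parallel. Rim and 4 diagonal spokes lie 3 to 15 mm above the hub's underside; grip the boss above them. Origin: centre of hub's underside; z along the bore to the boss top; x, y square to the flats. Starts on a post, z up, any yaw. On either post.
- wheel_blue: blue cast handwheel, 0.2 to 0.4 kg: rim 110 mm across, 12 mm thick; square hub 34 x 34 x 60 mm tall, square 21.5 mm bore right through, flats parallel. Rim and 4 diagonal spokes lie 3 to 15 mm above the hub's underside; grip the boss above them. Origin: centre of hub's underside; z along the bore to the boss top; x, y square to the flats. Starts on a post, z up, any yaw. Leave it there.
- stand: fixed display stand: wooden foot 260 x 100 x 20 mm, origin at the centre of its underside, long side along its x. At x = -75 and +75 mm stands a dark column 32 mm thick with its top 70 mm above the table (the wheel's hub rests on it), and from that a bright round post 16 mm thick rises to 122 mm. A wheel is free once lifted 52 mm.
- valve: fixed Y-pattern valve on a plywood board 18 mm thick (x -65 to 115, y +-50 mm): brass pipe 40 mm thick along x, its axis 50 mm up, 52 mm end nuts; bonnet and stem lean 30 degrees from vertical towards the valve's -x. Origin at table level straight below the stem's seat. The stem leans roughly to the robot's right (-y), to within 26 degrees.
- stem_seat (a point): centre of the brass shoulder, 36 mm across, on which the hub must rest; 120 mm above the table. z points outward along the stem (30 degrees from vertical); x, y are square to the stem's flats and turn with it. From here a square 18 x 18 mm rises 40 mm, then a round tapered nose (17.6 to 11 mm thick) of 12 mm.
- stem_tip (a point): end of the stem's nose, on its axis, 52 mm from the seat; same axes as stem_seat.
- stem (a joint): turn of the stem about its axis, rad: 0 shut, grows anticlockwise seen from its tip, to a stop at 2.2. It starts between 0 and 0.3 and stays where it is left (friction about 0.15 N m). The wheel has about 11 degrees of play on the square.
- decanter: amber glass decanter, 90 mm across at the foot, slim neck, 245 mm tall, standing near the table's middle line beyond or between stand and valve; origin at the centre of its underside. Bystander.
- bowl: glass bowl, 100 mm across, 55 mm tall, on the middle line nearer the robot; origin at the centre of its underside. Bystander.
- vase: green ribbed round vase, about 170 mm across, 115 mm tall, at the back; origin at the centre of its underside. Bystander.
- spray_can: yellow spray can, 66 mm across, 190 mm tall, at the back; origin at the centre of its underside. Bystander.
- wrench: steel wrench 200 mm long lying at the near right; origin under its middle. Bystander.
- jar: glass jar with a steel cap, 90 mm across, 130 mm tall, at the back; origin at the centre of its underside. Bystander.
- carton: cardboard carton 100 x 140 x 70 mm at the left; origin at the centre of its underside. Bystander.
There are look-alikes about, which are no part of the job. What is meant by the wheel_red is not green, and is the smaller of those in its own colour.

How it is judged:
On the way, in this order (a step that is already met when the one before it is completed fails the run):
1. the red handwheel sits fully home on the stem, valve not yet opened (distance between wheel_red and stem_seat below 0.007 m and angle between the z axis of wheel_red and the z axis of stem_seat, either way round below 0.12 rad and z of wheel_red in the frame of stem_seat below 0.005 m and value of joint stem below 0.65 rad), for 0.2 s.
2. the valve is opened about a quarter turn with the wheel still home (distance between wheel_red and stem_seat below 0.007 m and angle between the z axis of wheel_red and the z axis of stem_seat, either way round below 0.12 rad and z of wheel_red in the frame of stem_seat below 0.005 m and value of joint stem between 0.7 and 2.1 rad), for 0.2 s.
At the end, for the whole second after the job is handed in: The red handwheel is at rest on the stem, its hub within 7 mm of the seat and no more than 5 mm off it along the stem, boss outwards and in line within 7 degrees; the stem stands between 0.7 and 2.1 rad open; the gripper has let go; the blue wheel is within 20 mm of where it was (all of step 2 and linear speed of wheel_red below 0.02 m/s and contact force between the fingers and wheel_red below 0.1 N and distance of wheel_blue from where it was at the start of the episode below 0.02 m); the robot touches nothing.
It fails at once if the blue handwheel is shifted by more than 25 mm (distance of wheel_blue from where it was at the start of the episode above 0.025 m).
It fails at once if any other loose thing on the table is shifted by more than 30 mm (distance of any of decanter, bowl, vase, spray_can, wrench, jar, carton from where it was at the start of the episode above 0.03 m).
It fails at once if a standing bystander is knocked over (angle between any of decanter, bowl, vase, spray_can, jar, carton's own z axis and vertical above 0.5 rad).
It also fails if it takes over 61 s, if anything falls off the work surface, if the arm or the gripper's body presses on something with over 40 N, if the wrist force passes 120 N, or if a joint passes its speed limit or range.

## Working session

There is one attempt and no reset: what is moved stays moved. The work goes in short steps, Python scripts to look and compute and a tool call to move; the robot and the scene stay as the last step left them, time stands still between calls to the robot, and variables do not carry over. Pictures are saved under pics/ and viewed, at most 10 in all, crops included, and the job is handed in when it is done.

Besides the shell and the picture viewer there is one more tool, called as name(argument=value, ...) on one line, values as JSON. servo_tool: Moves the arm, as the interface text tells. Its arguments: {"type":"object","properties":{"moves":{"type":"array"},"force":{"type":"number"}},"required":["moves"]}

```bash
mkdir -p pics; python3 - <<'E'
from rig import readout, imaging, manip
import cv2,numpy as np
print(readout.get_state())
ims=[]
for n in("scene","top"):
    p,d=imaging.get_image(n); c=imaging.calibration(n)
    np.savez(f"{n}.npz",p=p,d=d,**c); cv2.imwrite(f"pics/{n}.png",p[...,::-1]); print(n,c)
print(imaging.calibration("wrist"), manip.pinch_z)
E
```

```text
{'clock': 0.0, 'qpos': array([ 1.00300211e+00,  2.76588388e-01,  1.50613579e+00, -2.29790651e-05,
        1.36070590e+00, -1.21006983e-01]), 'qd': array([ 0.00086294,  0.00091251, -0.00286548,  0.00040424,  0.00027877,
       -0.0016687 ]), 'effort': array([ 9.24512788e-04, -4.16763318e+01, -2.45801586e+01, -2.98308332e-04,
        1.10727726e-02,  5.62371270e-06]), 'position': array([0.24823757, 0.5182103 , 0.30304231]), 'ee_rot': array([-2.99611881e-04,  2.21537741e-01,  9.75151365e-01, -8.68556011e-04]), 'contact_force': array([ 0.36057488, -0.78161353, -0.3940925 ]), 'moment': array([-0.01409822, -0.02085769, -0.00918736]), 'gripper_force': 0.0, 'width': 0.08531260357504654}
scene {'intrinsics': array([[458.8096933 ,   0.        , 317.67407366],
       [  0.        , 458.8096933 , 244.865172  ],
       [  0.        ,   0.        ,   1.        ]]), 'R': array([[-0.64317553,  0.76543594,  0.02081001],
       [ 0.5043023 ,  0.44388945, -0.74070327],
       [-0.57619825, -0.46590768, -0.67150994]]), 't': array([ 0.37959601, -0.1418563 ,  1.90920039])}
top {'intrinsics': array([[563.4
[... 212 characters left out ...]
  [-9.92099750e-01, -2.00386485e-02, -1.23840783e-01],
       [ 1.23858548e-01,  3.56951748e-04, -9.92299820e-01]]), 't': array([-0.09314641,  0.54632601,  1.65668451])}
{'intrinsics': array([[364.12851657,   0.        , 319.69604256],
       [  0.        , 364.12851657, 230.17542409],
       [  0.        ,   0.        ,   1.        ]]), 'hand_eye': array([[ 2.99448034e-04, -9.51814891e-01, -3.06672990e-01,
         7.92821342e-02],
       [ 9.99999788e-01,  4.62478532e-04, -4.58944831e-04,
         3.08003387e-04],
       [ 5.78660199e-04, -3.06672788e-01,  9.51814828e-01,
        -6.95141070e-02],
       [ 0.00000000e+00,  0.00000000e+00,  0.00000000e+00,
         1.00000000e+00]])} 0.0539
```

View pics/scene.png

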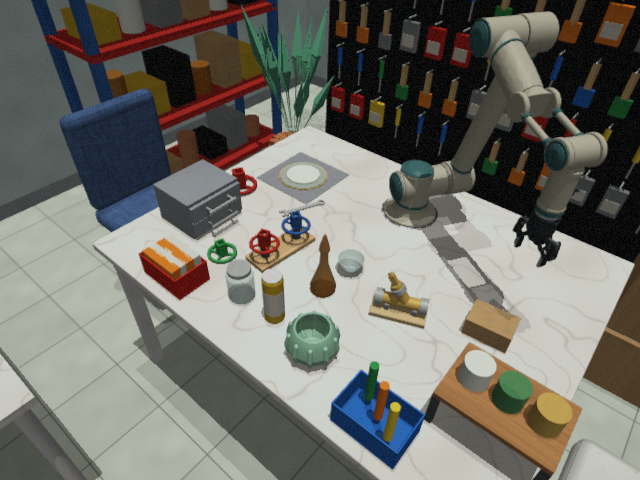

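View pics/top.png

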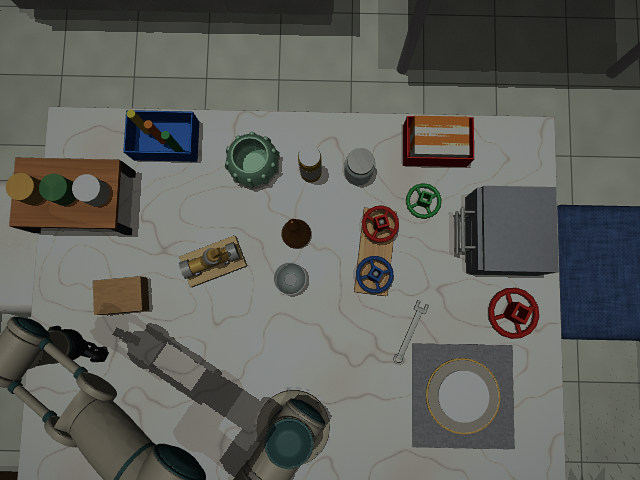

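Candidates for the wheel are all in the top view. The red one on the stand is at (380,225), a larger red one lies on the table at (513,313), and the green one is at (423,200). The stand one fits: it is red, the smaller of the two reds, and on a post. I'll confirm it in one enlarged crop and measure it there.

```bash
cat > h.py <<'E'
import numpy as np,cv2
from scipy.spatial.transform import Rotation as R
def load(n):
    z=np.load(n+".npz"); return z
def ray(K,Rc,t,uv):
    d=np.linalg.inv(K)@np.array([uv[0],uv[1],1.]); return -Rc.T@t, Rc.T@d
def onplane(K,Rc,t,uv,z):
    o,d=ray(K,Rc,t,uv); return o+d*(z-o[2])/d[2]
def cloud(K,Rc,t,d):
    v,u=np.mgrid[:480,:640]; c=np.stack([(u-K[0,2])*d/K[0,0],(v-K[1,2])*d/K[1,1],d],-1)
    return (c-t)@Rc
def masks(p):
    h=cv2.cvtColor(p,cv2.COLOR_RGB2HSV); H,S,V=[h[...,i].astype(int) for i in range(3)]
    return dict(red=((H<8)|(H>172))&(S>140)&(V>50), blue=(H>100)&(H<125)&(S>130)&(V>40), brass=(H>12)&(H<28)&(S>60)&(V>60))
def wristcal(st,c):
    w=st['ee_rot']; Rt=R.from_quat([w[1],w[2],w[3],w[0]]).as_matrix(); H=c['hand_eye']
    Rwc=Rt@H[:3,:3]; o=Rt@H[:3,3]+st['position']; return Rwc.T, -Rwc.T@o
E
python3 - <<'E'
from h import *
z=load("top");p=z['p'];K,Rc,t=z['intrinsics'],z['R'],z['t']; X=cloud(K,Rc,t,z['d'])
m=masks(p)
for n in('red','blue'):
    k,l,s,c=cv2.connectedComponentsWithStats(m[n].astype('uint8'))
    for i in range(1,k):
        if s[i,4]>150:
            q=X[l==i]; q=q[q[:,2]>0.02]
            print(n,s[i],np.ptp(s[i,:2]) if 0 else '', np.round(onplane(K,Rc,t,s[i,:2]+s[i,2:4]/2-.5,.085),3),'boss', np.round(np.median(q[q[:,2]>.115],0),3) if len(q) else '', np.round(np.percentile(q[:,2],[5,50,98]),3) if len(q) else '')
for uv in [(380,225),(216,256),(296,233),(291,279),(374,262),(310,165),(253,160)]: print(uv,np.round(X[uv[1],uv[0]],3))
# valve: points higher than .1
v=X[225:295,165:260].reshape(-1,3); hi=v[v[:,2]>.125]; print(len(hi),hi.mean(0),hi[hi[:,2].argmax()])
a=cv2.resize(p[185:305,165:255],None,fx=4.4,fy=4.4,interpolation=2);b=cv2.resize(p[185:305,340:430],None,fx=4.4,fy=4.4,interpolation=2)
cv2.imwrite("pics/crop.png",np.hstack([b,a])[...,::-1])
E
```

```text
red [407 116  67  43 270]  [ 0.862 -0.42   0.085] boss [nan nan nan] [0.082 0.089 0.097]
red [362 206  37  36 565]  [ 0.598 -0.243  0.085] boss [ 0.598 -0.242  0.128] [0.076 0.083 0.134]
red [ 489  288   50   51 1011]  [ 0.346 -0.628  0.085] boss [ 0.339 -0.083  1.712] [0.02  0.025 0.09 ]
blue [ 124  111   69   43 1407]  [0.86  0.421 0.085] boss [ 0.339 -0.083  1.712] [0.083 0.089 1.712]
blue [ 558  206   82  133 9306]  [ 0.469 -0.876  0.085] boss [ 0.339 -0.083  1.712] [1.712 1.712 1.712]
blue [356 256  37  37 530]  [ 0.45  -0.227  0.085] boss [ 0.449 -0.226  0.129] [0.077 0.084 0.134]
(380, 225) [ 0.587 -0.239  0.129]
(216, 256) [0.489 0.224 0.124]
(296, 233) [ 0.56  -0.     0.122]
(291, 279) [0.435 0.017 0.008]
(374, 262) [ 0.491 -0.233  0.013]
(310, 165) [ 0.742 -0.038  0.188]
(253, 160) [0.803 0.146 0.003]
129 [0.46411698 0.16282284 0.46058146] [ 0.33867163 -0.08277142  1.71178339]
  return _methods._mean(a, axis=axis, dtype=dtype,
  ret = um.true_divide(
```

View pics/crop.png

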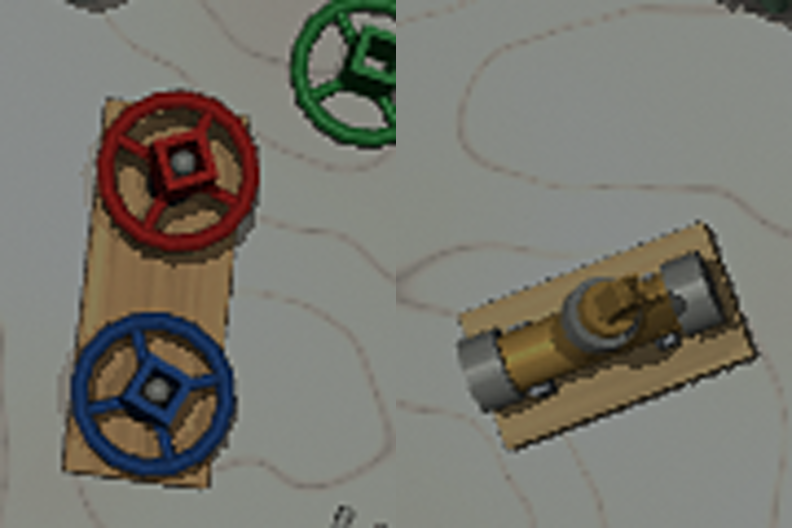

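The crop confirms the red wheel on the post, with its boss at about (182,162) in the crop. The valve is on the right, its stem leaning right and up at about (625,300). The board corners are at (459,315), (705,222), (757,355) and (515,450).

```bash
python3 - <<'E'
from h import *
z=load("top");p=z['p'];K,Rc,t=z['intrinsics'],z['R'],z['t']; X=cloud(K,Rc,t,z['d'])
c=[onplane(K,Rc,t,((a-396)/4.4+165-.4,b/4.4+185-.4),.018)[:2] for a,b in[(459,315),(705,222),(757,355),(515,450)]]
c=np.array(c);ux=((c[0]-c[1])+(c[3]-c[2]));L=np.linalg.norm(ux)/2;ux/=2*L
print(c.round(3),'len',L,np.linalg.norm(c[0]-c[3]),'valve x',ux,'origin',c.mean(0)-.025*ux)
lean=-ux; ax=np.r_[lean*.5,.866]; o=np.r_[c.mean(0)-.025*ux,.12]
print('axis',ax,'seat',o,'tip',o+.052*ax)
for n in('top','scene'):
    z=load(n); q=z['R']@np.array([o,o+.052*ax]).T+z['t'][:,None]; u=z['intrinsics']@q; print(n,(u/u[2])[:2].T)
    X=cloud(z['intrinsics'],z['R'],z['t'],z['d']).reshape(-1,3)
    q=X[(X[:,2]>.125)&(X[:,2]<.2)&(np.hypot(X[:,0]-o[0],X[:,1]-o[1])<.07)]
    rel=q-o; s=rel@ax; print(len(q), 'offaxis mean',np.round((rel-s[:,None]*ax).mean(0),4), 's max',s.max())
from rig import readout
st=readout.get_state();w=st['ee_rot'];print(R.from_quat([w[1],w[2],w[3],w[0]]).as_matrix().round(3))
E
```

```text
[[0.497 0.356]
 [0.564 0.19 ]
 [0.473 0.151]
 [0.405 0.313]] len 0.1777467980217008 0.10110892389472827 valve x [-0.38232177  0.92402926] origin [0.49426661 0.22968154]
axis [ 0.19116088 -0.46201463  0.866     ] seat [0.49426661 0.22968154 0.12      ] tip [0.50420697 0.20565678 0.165032  ]
top [[214.36361551 254.34992286]
 [220.09214992 249.29132308]]
103 offaxis mean [-0.0031  0.0062  0.004 ] s max 0.05187954636358232
scene [[394.31180662 283.33493522]
 [387.90827837 271.33553313]]
117 offaxis mean [0.0019 0.0086 0.0041] s max 0.05052097723141001
[[-0.902  0.432 -0.001]
 [ 0.432  0.902 -0.001]
 [ 0.    -0.002 -1.   ]]
```

```bash
cat >> h.py <<'E'
def pose():
    from rig import readout
    st=readout.get_state();w=st['ee_rot'];return R.from_quat([w[1],w[2],w[3],w[0]]).as_matrix(),np.array(st['position']),st
def plan(Rt,pt):
    "from present pose: dp (units of .2m, tool axes now), rotvec (units .1rad), dp in target axes"
    Rn,pn,st=pose(); d=(np.array(pt)-pn)
    rv=R.from_matrix(Rn.T@Rt).as_rotvec()/.1
    print('t %.1f'%st['clock'],'pos',pn.round(4),'dp now',(Rn.T@d/.2).round(3),'rot',rv.round(2),'dp target-axes',(Rt.T@d/.2).round(3),'q',np.round(st['qpos'],2))
AX=np.array([.191,-.462,.866]);AX/=np.linalg.norm(AX); SEAT=np.array([.494,.230,.12])
def frame(zt,xh):
    zt=zt/np.linalg.norm(zt); x=xh-zt*(xh@zt); x/=np.linalg.norm(x); return np.stack([x,np.cross(zt,x),zt],1)
E
python3 - <<'E'
from h import *
plan(frame(-AX,np.array([-.331,.8,.5])),SEAT+.22*AX)
E
```

```text
t 0.1 pos [0.2483 0.5183 0.3031] dp now [-2.14  -1.137 -0.036] rot [-1.93  5.    7.14] dp target-axes [-2.018  0.584 -1.208] q [ 1.    0.28  1.51  0.    1.36 -0.12]
```

servo_tool(moves=[{"dp":[-0.214,-0.114,-0.003],"delta_rot":[0,0,0],"fingers":1},{"dp":[-0.214,-0.114,-0.003],"delta_rot":[0,0,0],"fingers":1},{"dp":[-0.214,-0.114,-0.003],"delta_rot":[0,0,0],"fingers":1},{"dp":[-0.214,-0.114,-0.003],"delta_rot":[0,0,0],"fingers":1},{"dp":[-0.214,-0.114,-0.003],"delta_rot":[0,0,0],"fingers":1}])

```text
clock: 0.6
position: [0.3928, 0.3216, 0.3066]
ee_rot: [-0.0, 0.221, 0.975, -0.0]
contact_force: [1.1, 1.2, 0.7]
width: 0.0856
gripper_force: 0.0
```

servo_tool(moves=[{"dp":[-0.214,-0.114,-0.003],"delta_rot":[0,0,0],"fingers":1},{"dp":[-0.214,-0.114,-0.003],"delta_rot":[0,0,0],"fingers":1},{"dp":[-0.214,-0.114,-0.003],"delta_rot":[0,0,0],"fingers":1},{"dp":[-0.214,-0.114,-0.003],"delta_rot":[0,0,0],"fingers":1},{"dp":[-0.214,-0.114,-0.003],"delta_rot":[0,0,0],"fingers":1}])

```text
clock: 1.1
position: [0.5366, 0.1262, 0.3096]
ee_rot: [-0.0, 0.222, 0.975, 0.0]
contact_force: [0.5, 0.7, 0.2]
width: 0.0852
gripper_force: 0.0
```

servo_tool(moves=[{"dp":[0,0,0],"delta_rot":[-0.193,0.5,0.714],"fingers":1},{"dp":[0,0,0],"delta_rot":[-0.193,0.5,0.714],"fingers":1},{"dp":[0,0,0],"delta_rot":[-0.193,0.5,0.714],"fingers":1},{"dp":[0,0,0],"delta_rot":[-0.193,0.5,0.714],"fingers":1},{"dp":[0,0,0],"delta_rot":[-0.193,0.5,0.714],"fingers":1}])

```text
clock: 1.6
position: [0.5359, 0.1279, 0.3095]
ee_rot: [-0.112, 0.39, 0.911, 0.075]
contact_force: [-0.7, 0.1, 0.6]
width: 0.0851
gripper_force: 0.0
```

servo_tool(moves=[{"dp":[0,0,0],"delta_rot":[-0.193,0.5,0.714],"fingers":1},{"dp":[0,0,0],"delta_rot":[-0.193,0.5,0.714],"fingers":1},{"dp":[0,0,0],"delta_rot":[-0.193,0.5,0.714],"fingers":1},{"dp":[0,0,0],"delta_rot":[-0.193,0.5,0.714],"fingers":1},{"dp":[0,0,0],"delta_rot":[-0.193,0.5,0.714],"fingers":1}])

```text
clock: 2.1
position: [0.5359, 0.1279, 0.3094]
ee_rot: [-0.216, 0.538, 0.802, 0.145]
contact_force: [0.4, -0.5, -0.2]
width: 0.0857
gripper_force: 0.0
```

```bash
python3 - <<'E'
from h import *
from rig import imaging
Rn,pn,st=pose(); print(pn,np.round(st['qpos'],2))
p,d=imaging.get_image("wrist");c=imaging.calibration("wrist")
Rc,t=wristcal(st,c);K=c['intrinsics'];np.savez("w1.npz",p=p,d=d,intrinsics=K,R=Rc,t=t)
for q in (SEAT,SEAT+.052*AX):
    u=K@(Rc@q+t); print(u[:2]/u[2],u[2], d[int(u[1]/u[2]),int(u[0]/u[2])])
cv2.imwrite("pics/w1.png",cv2.resize(p[100:400,120:520],None,fx=2,fy=2,interpolation=2)[...,::-1])
E
```

```text
[0.53594132 0.1278934  0.30944546] [-0.13  0.32  1.52  0.45  1.58 -0.58]
[320.17023558 213.54546638] 0.29861428975721144 0.2582237
[320.34248039 233.35059935] 0.24907595052864767 0.26344788
```

View pics/w1.png

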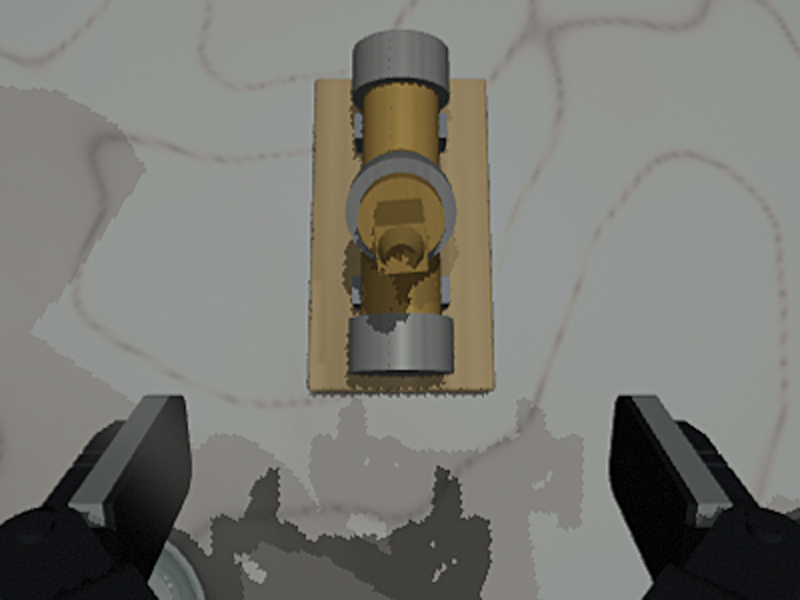

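The wrist view shows the stem nearly end-on. The nose is at crop (402,248), the square's lit face about (375..425, 200..222), and the brass shoulder is around (400,210). I'll refine the axis, shoulder and flat yaw from depth, with an enlarged crop.

```bash
python3 - <<'E'
from h import *
z=load("w1");p=z['p'];K,Rc,t=z['intrinsics'],z['R'],z['t'];X=cloud(K,Rc,t,z['d'])
F=frame(-AX,np.array([-.331,.8,.5])); B=np.stack([F[:,0],-F[:,1],AX],1) # valve-like frame: x up-valve+x, z axis
L=(X-SEAT)@B
r=np.hypot(L[...,0],L[...,1])
m=(np.abs(L[...,2])<.007)&(r<.022)&(z['d']>0)
q=L[m]; print('shoulder n',m.sum()); 
A=np.c_[q[:,:2],np.ones(len(q))];k=np.linalg.lstsq(A,q[:,2],rcond=None)[0];print('plane',k,'std',np.std(A@k-q[:,2]),q.min(0),q.max(0))
m=(L[...,2]>.006)&(L[...,2]<.037)&(r<.016)
q=L[m];print('square n',len(q));
A=np.c_[q[:,1:],np.ones(len(q))];k=np.linalg.lstsq(A,q[:,0],rcond=None)[0];print('face x=',k,np.std(A@k-q[:,0]),q.min(0),q.max(0))
for lo,hi in[(.041,.045),(.045,.049),(.049,.06)]:
    q=L[(L[...,2]>lo)&(L[...,2]<hi)&(r<.02)]; print('nose',lo,len(q),q.mean(0) if len(q) else'',q.max(0) if len(q) else'', q.min(0) if len(q) else '')
for lo in np.arange(-.04,.06,.005):
    q=L[(L[...,2]>lo)&(L[...,2]<lo+.005)&(r<.03)]
    if len(q): print(round(lo,3),len(q),'y range',np.percentile(q[:,1],[2,98]).round(4),'x',np.percentile(q[:,0],[2,98]).round(4))
c=p[165:255,280:360]; cv2.imwrite("pics/w1c.png",cv2.convertScaleAbs(cv2.resize(c,None,fx=6.6,fy=6.6,interpolation=2),alpha=1.6)[...,::-1])
E
```

```text
shoulder n 808
plane [ 0.00083201  0.00211461 -0.0017779 ] std 0.001777136041029808 [-0.01166642 -0.01726908 -0.00699148] [0.02044495 0.01753503 0.00692314]
square n 256
face x= [-0.04755234 -0.11188286  0.01311178] 0.0028437512190446846 [-0.00547097 -0.00853623  0.00608892] [0.01237925 0.00982398 0.03698333]
nose 0.041 91 [0.00688212 0.00026622 0.04305536] [0.01022415 0.00729125 0.0449251 ] [-0.00102021 -0.00759428  0.04112831]
nose 0.045 74 [ 0.00572065 -0.00023523  0.04705983] [0.00910501 0.00649028 0.048967  ] [-0.00217075 -0.00609997  0.04504002]
nose 0.049 22 [0.00503271 0.00100288 0.04968204] [0.00796447 0.00573709 0.05084698] [-0.00130478 -0.00526289  0.04900601]
-0.035 21 y range [-0.0192  0.0119] x [0.0162 0.0259]
-0.03 42 y range [-0.0204  0.0187] x [0.0143 0.0262]
-0.025 39 y range [-0.0174  0.0211] x [0.0137 0.0262]
-0.02 347 y range [-0.0222  0.0226] x [-0.0154  0.026 ]
-0.015 497 y range [-0.0222  0.0231] x [-0.0161  0.0252]
-0.01 46 y range [-0.0157  0.0152] x [0.0091 0.0202]
-0.005 737 y range [-0.0164  0.0167] x [-0.0096  0.0194]
-0.0 36 y range [-0.0157  0.0109] x [-0.0034  0.0126]
0.005 32 y range [-0.007   0.0092] x [0.0104 0.0119]
0.01 36 y range [-0.0077  0.0095] x [0.0105 0.0119]
0.015 37 y range [-0.0075  0.0093] x [0.0103 0.0121]
0.02 35 y range [-0.0069  0.0087] x [0.0104 0.0118]
0.025 44 y range [-0.0079  0.0097] x [0.0105 0.012 ]
0.03 40 y range [-0.0072  0.0096] x [0.0104 0.0122]
0.035 414 y range [-0.0085  0.0089] x [-0.0065  0.0116]
0.04 113 y range [-0.0076  0.0079] x [0.0001 0.0104]
0.045 91 y range [-0.0061  0.0065] x [-0.0013  0.0088]
0.05 5 y range [-0.0053  0.005 ] x [-0.0001  0.0063]
```

View pics/w1c.png

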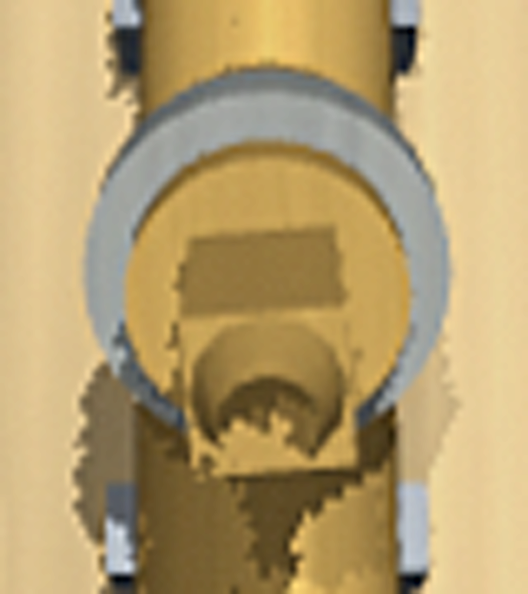

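Depth and picture agree: the seat is at about (.493,.2325,.120), and the square is turned about 0.07 rad anticlockwise. Now up and across to look at the red wheel.

```bash
python3 - <<'E'
from h import *
Rn,pn,st=pose(); F=frame(np.array([0,0,-1.]),np.array([0,1.,0])); plan(F,[.598,-.243+.0,.40])
print((Rn.T@[0,0,.09]/.2).round(3))
E
```

```text
t 2.1 pos [0.5358 0.127  0.3086] dp now [-1.352 -0.411 -1.316] rot [-1.04 -5.21  3.77] dp target-axes [-1.85   0.311 -0.457] q [-0.13  0.32  1.53  0.45  1.58 -0.58]
[ 0.227 -0.001 -0.389]
```

servo_tool(moves=[{"dp":[0.114,0,-0.195],"delta_rot":[0,0,0],"fingers":1},{"dp":[0.114,0,-0.195],"delta_rot":[0,0,0],"fingers":1},{"dp":[0,0,0],"delta_rot":[-0.149,-0.744,0.539],"fingers":1},{"dp":[0,0,0],"delta_rot":[-0.149,-0.744,0.539],"fingers":1},{"dp":[0,0,0],"delta_rot":[-0.149,-0.744,0.539],"fingers":1}])

```text
clock: 2.65
position: [0.5357, 0.128, 0.4006]
ee_rot: [-0.121, 0.618, 0.773, 0.083]
contact_force: [-0.3, 0.4, 0.4]
width: 0.0854
gripper_force: 0.0
```

servo_tool(moves=[{"dp":[0,0,0],"delta_rot":[-0.149,-0.744,0.539],"fingers":1},{"dp":[0,0,0],"delta_rot":[-0.149,-0.744,0.539],"fingers":1},{"dp":[0,0,0],"delta_rot":[-0.149,-0.744,0.539],"fingers":1},{"dp":[0,0,0],"delta_rot":[-0.149,-0.744,0.539],"fingers":1},{"dp":[-0.231,0.039,0],"delta_rot":[0,0,0],"fingers":1}])

```text
clock: 3.15
position: [0.5424, 0.0892, 0.4007]
ee_rot: [0.002, 0.701, 0.714, 0.002]
contact_force: [1.5, -0.3, 0.1]
width: 0.0852
gripper_force: 0.0
```

servo_tool(moves=[{"dp":[-0.231,0.039,0],"delta_rot":[0,0,0],"fingers":1},{"dp":[-0.231,0.039,0],"delta_rot":[0,0,0],"fingers":1},{"dp":[-0.231,0.039,0],"delta_rot":[0,0,0],"fingers":1},{"dp":[-0.231,0.039,0],"delta_rot":[0,0,0],"fingers":1},{"dp":[-0.231,0.039,0],"delta_rot":[0,0,0],"fingers":1}])

```text
clock: 3.65
position: [0.584, -0.1502, 0.4009]
ee_rot: [0.002, 0.705, 0.71, 0.001]
contact_force: [0.6, 1.2, 1.1]
width: 0.0855
gripper_force: 0.0
```

servo_tool(moves=[{"dp":[-0.231,0.039,0],"delta_rot":[0,0,0],"fingers":1},{"dp":[-0.231,0.039,0],"delta_rot":[0,0,0],"fingers":1},{"dp":[0,0,0.24],"delta_rot":[0,0,0],"fingers":1},{"dp":[0,0,0.24],"delta_rot":[0,0,0],"fingers":1},{"dp":[0,0,0],"delta_rot":[0,0,0],"fingers":1}])

```text
clock: 4.15
position: [0.5964, -0.2394, 0.2966]
ee_rot: [-0.007, 0.705, 0.709, -0.002]
contact_force: [-0.2, 0.8, -0.7]
width: 0.0855
gripper_force: 0.0
```

```bash
python3 - <<'E'
from h import *
from rig import imaging
Rn,pn,st=pose(); print(pn,np.round(st['qpos'],2),Rn.round(3))
p,d=imaging.get_image("wrist");c=imaging.calibration("wrist")
Rc,t=wristcal(st,c);K=c['intrinsics'];np.savez("w2.npz",p=p,d=d,intrinsics=K,R=Rc,t=t)
m=masks(p)['red'];k,l,s,_=cv2.connectedComponentsWithStats(m.astype('uint8'));i=1+s[1:,4].argmax();print(s[i])
X=cloud(K,Rc,t,d)
q=X[(l==i)&(X[...,2]>.06)&(X[...,2]<.16)]
top=q[q[:,2]>q[:,2].max()-.008];print('top z',np.median(top[:,2]),len(top))
print(cv2.minAreaRect((top[:,:2]*1000).astype('float32')))
rim=q[(q[:,2]<.095)]; print('rim z',np.percentile(rim[:,2],[5,50,95]),cv2.minEnclosingCircle((rim[:,:2]*1000).astype('float32')))
cv2.imwrite("pics/w2.png",p[...,::-1])
E
```

```text
[ 0.59635475 -0.23938586  0.2965616 ] [-0.49  0.39  1.35  0.    1.41 -0.5 ] [[-0.006  1.    -0.012]
 [ 1.     0.006  0.007]
 [ 0.007 -0.012 -1.   ]]
[ 495  271  145  106 8522]
top z 0.08912383941838176 1113
((831.0177612304688, -351.6601867675781), (76.07855224609375, 65.61453247070312), 0.731535017490387)
rim z [0.06177182 0.07739993 0.09023687] ((840.9696044921875, -356.136474609375), 60.1683349609375)
```

View pics/w2.png

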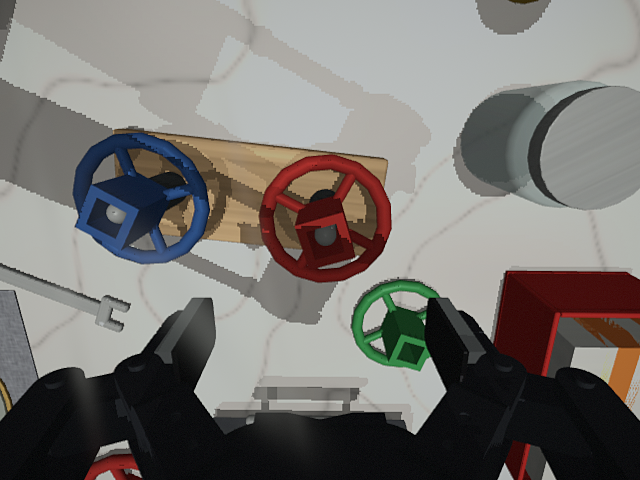

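The red wheel is centred at about (326,218) with its boss top at about (325,245). The blue wheel is at (142,200). The big red component on the right is the crate, so I'll restrict the mask to the wheel.

```bash
cat > meas.py <<'E'
from h import *
z=load("w2");p=z['p'];K,Rc,t=z['intrinsics'],z['R'],z['t'];X=cloud(K,Rc,t,z['d'])
m=masks(p)['red'];k,l,s,_=cv2.connectedComponentsWithStats(m.astype('uint8'));i=l[165,320] or l[270,300];print(s[i])
q=X[(l==i)]
top=q[(q[:,2]>.125)&(q[:,2]<.14)];print('top z',np.median(top[:,2]),len(top),cv2.minAreaRect((top[:,:2]*1000).astype('float32')))
lo,hi=np.percentile(top[:,:2],[1,99],axis=0);print(lo,hi)
x,y,w,h=s[i,:4]; print('rim centre',onplane(K,Rc,t,(x+w/2-.5,y+h/2-.5),.082))
# boss top quad from height mask, ray cast on plane z=.130
hm=((l==i)&(X[...,2]>.124)).astype('uint8'); c=max(cv2.findContours(hm,0,1)[0],key=cv2.contourArea)
w3=np.array([onplane(K,Rc,t,a[0],.130)[:2] for a in c])*1000
print('rect on plane',cv2.minAreaRect(w3.astype('float32')))
E
python3 meas.py
```

```text
[ 259  154  132  128 8393]
top z 0.12961642410505658 1499 ((597.4088134765625, -243.8260498046875), (33.93090057373047, 34.462947845458984), 16.813295364379883)
[ 0.5782372  -0.26296316] [ 0.61628807 -0.22401712]
rim centre [ 0.59715831 -0.23964372  0.082     ]
rect on plane ((597.2394409179688, -242.9279022216797), (33.96222686767578, 35.79291534423828), 16.96066665649414)
```

```bash
python3 - <<'E'
from h import *
a=np.radians(106.8);plan(frame(np.array([0,0,-1.]),np.array([np.cos(a),np.sin(a),0])),[.597,-.243,.162])
E
```

```text
t 4.2 pos [ 0.5987 -0.2402  0.3015] dp now [-0.016 -0.006  0.697] rot [-0.03 -0.03 -2.87] dp target-axes [-0.011 -0.012  0.697] q [-0.49  0.39  1.35  0.    1.41 -0.5 ]
```

servo_tool(moves=[{"dp":[-0.011,-0.012,0],"delta_rot":[-0.01,-0.01,-0.957],"fingers":1},{"dp":[0,0,0.1],"delta_rot":[-0.01,-0.01,-0.957],"fingers":1},{"dp":[0,0,0.1],"delta_rot":[-0.01,-0.01,-0.957],"fingers":1},{"dp":[0,0,0.1],"delta_rot":[0,0,0],"fingers":1},{"dp":[0,0,0],"delta_rot":[0,0,0],"fingers":1}])

```text
clock: 4.7
position: [0.5992, -0.2432, 0.2462]
ee_rot: [0.005, 0.596, 0.803, 0.001]
contact_force: [-0.9, 0.4, 0.3]
width: 0.0852
gripper_force: 0.0
```

```bash
cat > wsnap.py <<'E'
import sys
from h import *
from rig import imaging
Rn,pn,st=pose(); print(pn,np.round(st['qpos'],2))
p,d=imaging.get_image("wrist");c=imaging.calibration("wrist")
Rc,t=wristcal(st,c);np.savez(sys.argv[1]+".npz",p=p,d=d,intrinsics=c['intrinsics'],R=Rc,t=t)
E
python3 wsnap.py w2; sed -i 's/l\[165,320\] or l\[270,300\]/np.argmax(np.bincount(l[100:400,220:420][m[100:400,220:420]]))/' meas.py; python3 meas.py; python3 - <<'E'
from h import *
a=np.radians(106.8);plan(frame(np.array([0,0,-1.]),np.array([np.cos(a),np.sin(a),0])),[.597,-.243,.162])
E
```

```text
[ 0.59922762 -0.24318075  0.24623906] [-0.49  0.41  1.44 -0.    1.28 -0.79]
[  250   152   146   152 11017]
top z 0.12951435457405217 2365 ((597.2814331054688, -243.69871520996094), (33.999549865722656, 34.78873062133789), 17.143404006958008)
[ 0.57817762 -0.2626919 ] [ 0.61635761 -0.22393244]
rim centre [ 0.60039435 -0.23804225  0.082     ]
rect on plane ((596.9912719726562, -242.44564819335938), (33.8770866394043, 35.72987747192383), 16.688817977905273)
t 4.8 pos [ 0.5998 -0.2436  0.2475] dp now [ 0.01  -0.016  0.427] rot [0.09 0.09 0.  ] dp target-axes [ 0.007 -0.012  0.427] q [-0.49  0.41  1.44 -0.    1.28 -0.79]
```

servo_tool(moves=[{"dp":[0.005,-0.013,0.1],"delta_rot":[0.09,0.09,0],"fingers":1},{"dp":[0,0,0.1],"delta_rot":[0,0,0],"fingers":1},{"dp":[0,0,0.1],"delta_rot":[0,0,0],"fingers":1},{"dp":[0,0,0.1],"delta_rot":[0,0,0],"fingers":1},{"dp":[0,0,0.03],"delta_rot":[0,0,0],"fingers":1}])

```text
clock: 5.25
position: [0.5953, -0.243, 0.1577]
ee_rot: [-0.003, 0.596, 0.803, -0.0]
contact_force: [-0.1, 0.2, 0.9]
width: 0.0854
gripper_force: 0.0
```

servo_tool(moves=[{"dp":[0,0,0],"delta_rot":[0,0,0],"fingers":1},{"dp":[0,0,0],"delta_rot":[0,0,0],"fingers":0.6},{"dp":[0,0,0],"delta_rot":[0,0,0],"fingers":0.45},{"dp":[0,0,0],"delta_rot":[0,0,0],"fingers":0.3},{"dp":[0,0,0],"delta_rot":[0,0,0],"fingers":0.2}], force=50)

```text
clock: 5.75
position: [0.5965, -0.2435, 0.1604]
ee_rot: [-0.0, 0.596, 0.803, 0.0]
contact_force: [1.3, 0.1, 3.2]
width: 0.0335
gripper_force: 50.6
```

servo_tool(moves=[{"dp":[0,0,0],"delta_rot":[0,0,0],"fingers":0.1},{"dp":[0,0,0],"delta_rot":[0,0,0],"fingers":0},{"dp":[0,0,0],"delta_rot":[0,0,0],"fingers":0},{"dp":[0,0,0],"delta_rot":[0,0,0],"fingers":0},{"dp":[0,0,0],"delta_rot":[0,0,0],"fingers":0}], force=50)

```text
clock: 6.25
position: [0.5965, -0.2435, 0.1604]
ee_rot: [-0.001, 0.596, 0.803, 0.0]
contact_force: [0.4, 0.3, 5.8]
width: 0.0335
gripper_force: 50.6
```

```bash
python3 - <<'E'
from h import *
a=np.radians(106.8);plan(frame(np.array([0,0,-1.]),np.array([np.cos(a),np.sin(a),0])),[.597,-.243,.42])
E
```

```text
t 6.2 pos [ 0.5965 -0.2435  0.1604] dp now [ 0.003  0.003 -1.298] rot [-0.   -0.01 -0.01] dp target-axes [ 0.002  0.003 -1.298] q [-0.5   0.48  1.55  0.    1.11 -0.79]
```

Gripped at 33.5 mm width. Lifting straight up.

servo_tool(moves=[{"dp":[0,0,-0.05],"delta_rot":[0,0,0],"fingers":0},{"dp":[0,0,-0.1],"delta_rot":[0,0,0],"fingers":0},{"dp":[0,0,-0.1],"delta_rot":[0,0,0],"fingers":0},{"dp":[0,0,-0.15],"delta_rot":[0,0,0],"fingers":0},{"dp":[0,0,-0.15],"delta_rot":[0,0,0],"fingers":0}], force=60)

```text
clock: 6.75
position: [0.5951, -0.243, 0.2689]
ee_rot: [-0.004, 0.596, 0.803, -0.001]
contact_force: [0.8, 0.2, -1.8]
width: 0.0335
gripper_force: 60.9
```

servo_tool(moves=[{"dp":[0,0,-0.2],"delta_rot":[0,0,0],"fingers":0},{"dp":[0,0,-0.2],"delta_rot":[0,0,0],"fingers":0},{"dp":[0,0,-0.2],"delta_rot":[0,0,0],"fingers":0},{"dp":[0,0,-0.15],"delta_rot":[0,0,0],"fingers":0},{"dp":[0,0,0],"delta_rot":[0,0,0],"fingers":0}])

```text
clock: 7.25
position: [0.597, -0.2441, 0.424]
ee_rot: [0.002, 0.596, 0.803, 0.0]
contact_force: [0.4, -0.0, -2.1]
width: 0.0333
gripper_force: 61.2
```

```bash
cat > tgt.py <<'E'
from h import *
SEAT=np.array([.493,.2325,.120])
F0=frame(-AX,np.array([-.331,.8,.5])); FI=F0@R.from_rotvec([0,0,-.07]).as_matrix()
E
python3 wsnap.py w3; python3 - <<'E'
from tgt import *
z=load("w3");cv2.imwrite("pics/w3.png",z['p'][...,::-1])
X=cloud(z['intrinsics'],z['R'],z['t'],z['d']);Rn,pn,st=pose();L=(X-pn)@Rn
m=masks(z['p'])['red']&(L[...,2]<.13)&(z['d']>0); q=L[m]; print(len(q),'tool z',np.percentile(q[:,2],[2,98]))
top=q[(q[:,2]<.038)];print(len(top),np.median(top,0),cv2.minAreaRect((top[:,:2]*1000).astype('float32')))
plan(FI,SEAT+.30*AX)
E
```

```text
[ 0.59704816 -0.24412945  0.42401925] [-0.5   0.35  1.11 -0.    1.68 -0.79]
25449 tool z [0.02683986 0.07840184]
8370 [0.00221474 0.00051303 0.02791981] ((-0.9636631011962891, -12.04678726196289), (97.76964569091797, 35.57164001464844), 88.75032806396484)
t 7.3 pos [ 0.5965 -0.2438  0.4208] dp now [1.683 0.266 0.205] rot [ 0.07  5.24 -1.66] dp target-axes [1.292 0.524 1.002] q [-0.5   0.35  1.12 -0.    1.68 -0.79]
```

View pics/w3.png

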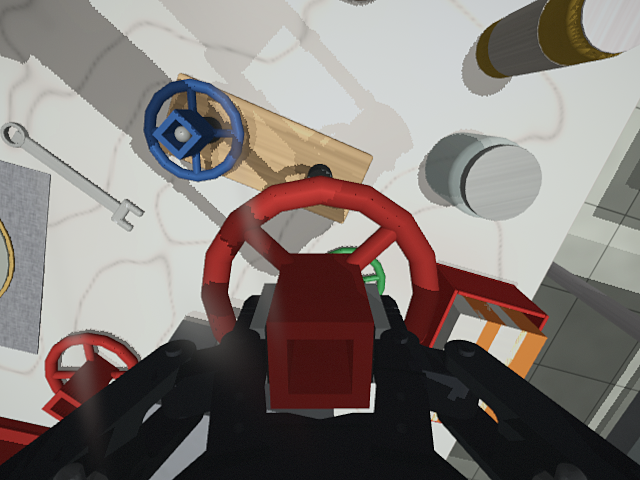

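The wheel is square in the hand: boss top about (275–372, 337–405), and both side edges look symmetric. The post is bare at (320,172), and the blue wheel is untouched at (195,130). Now carry it over, clear of the decanter, then tilt.

```bash
python3 - <<'E'
from tgt import *
z=load("w3")
X=cloud(z['intrinsics'],z['R'],z['t'],z['d']);Rn,pn,st=pose();pn=np.array([.59705,-.24413,.42402]);L=(X-pn)@Rn
v,u=np.mgrid[:480,:640]
m=masks(z['p'])['red']&(z['d']>0)&(u>255)&(u<390)
q=L[m&(L[...,2]<.034)&(v>300)];k,l=0,0
A=np.c_[q[:,:2],np.ones(len(q))];f=np.linalg.lstsq(A,q[:,2],rcond=None)[0];print('plane',f)
q=q[np.abs(A@f-q[:,2])<.002];print(np.percentile(q,[1,99],axis=0),cv2.minAreaRect((q[:,:2]*1000).astype('float32')),np.median(q,0))
q=L[m&(L[...,2]>.032)&(L[...,2]<.042)&(np.abs(L[...,1])<.014)&(v<340)];A=np.c_[q[:,1:],np.ones(len(q))];print('front face x',np.linalg.lstsq(A,q[:,0],rcond=None)[0],len(q))
print(Rn.T@np.array([.55-.5965,.094+.2438,0])/.2)
E
```

```text
plane [ 0.00746374 -0.00246681  0.03106115]
[[-0.01735809 -0.01704925  0.02963504]
 [ 0.0167297   0.01637274  0.03293217]] ((-0.494964599609375, -0.2816753387451172), (35.46052932739258, 34.02488708496094), 0.02786835841834545) [ 0.0023179  -0.00022287  0.03087862]
front face x [-0.00060235  0.05182654  0.01424365] 1333
[1.68430334e+00 2.64384889e-01 3.64816515e-04]
```

servo_tool(moves=[{"dp":[0.12,0.019,0],"delta_rot":[0,0,0],"fingers":0},{"dp":[0.2,0.031,0],"delta_rot":[0,0,0],"fingers":0},{"dp":[0.2,0.031,0],"delta_rot":[0,0,0],"fingers":0},{"dp":[0.2,0.031,0],"delta_rot":[0,0,0],"fingers":0},{"dp":[0.2,0.031,0],"delta_rot":[0,0,0],"fingers":0}])

```text
clock: 7.8
position: [0.5694, -0.0577, 0.4162]
ee_rot: [-0.005, 0.597, 0.802, -0.002]
contact_force: [0.5, -0.7, -1.9]
width: 0.0333
gripper_force: 61.1
```

servo_tool(moves=[{"dp":[0.2,0.031,0],"delta_rot":[0,0,0],"fingers":0},{"dp":[0.2,0.031,0],"delta_rot":[0,0,0],"fingers":0},{"dp":[0.2,0.031,0],"delta_rot":[0,0,0],"fingers":0},{"dp":[0.164,0.026,0],"delta_rot":[0,0,0],"fingers":0},{"dp":[0,0,0],"delta_rot":[0.01,0.75,-0.237],"fingers":0}])

```text
clock: 8.3
position: [0.5468, 0.1, 0.4174]
ee_rot: [-0.036, 0.583, 0.812, 0.022]
contact_force: [0.4, -0.8, -3.4]
width: 0.0331
gripper_force: 60.9
```

servo_tool(moves=[{"dp":[0,0,0],"delta_rot":[0.01,0.75,-0.237],"fingers":0},{"dp":[0,0,0],"delta_rot":[0.01,0.75,-0.237],"fingers":0},{"dp":[0,0,0],"delta_rot":[0.01,0.75,-0.237],"fingers":0},{"dp":[0,0,0],"delta_rot":[0.01,0.75,-0.237],"fingers":0},{"dp":[0,0,0],"delta_rot":[0.01,0.75,-0.237],"fingers":0}])

```text
clock: 8.8
position: [0.5488, 0.0936, 0.4171]
ee_rot: [-0.186, 0.524, 0.821, 0.13]
contact_force: [-0.4, -0.2, -3.9]
width: 0.0334
gripper_force: 61.0
```

servo_tool(moves=[{"dp":[0,0,0],"delta_rot":[0.01,0.74,-0.237],"fingers":0},{"dp":[0,0,0],"delta_rot":[0,0,0],"fingers":0},{"dp":[0,0,0],"delta_rot":[0,0,0],"fingers":0}])

```text
clock: 9.1
position: [0.5493, 0.0934, 0.4178]
ee_rot: [-0.213, 0.509, 0.82, 0.15]
contact_force: [-1.1, 0.3, -2.0]
width: 0.0335
gripper_force: 61.0
```

```bash
python3 - <<'E'
from tgt import *
plan(FI,SEAT+(.091+.075)*AX)
E
python3 wsnap.py w4; python3 -c "
from h import *
cv2.imwrite('pics/w4.png',load('w4')['p'][...,::-1])"
```

```text
t 9.1 pos [0.5493 0.0934 0.4178] dp now [-0.097  0.002  0.834] rot [-0.04 -0.03 -0.04] dp target-axes [-0.095 -0.001  0.835] q [-0.18  0.3   1.29  0.45  1.83 -0.59]
[0.54933185 0.09343973 0.41778691] [-0.18  0.3   1.29  0.45  1.83 -0.59]
```

View pics/w4.png

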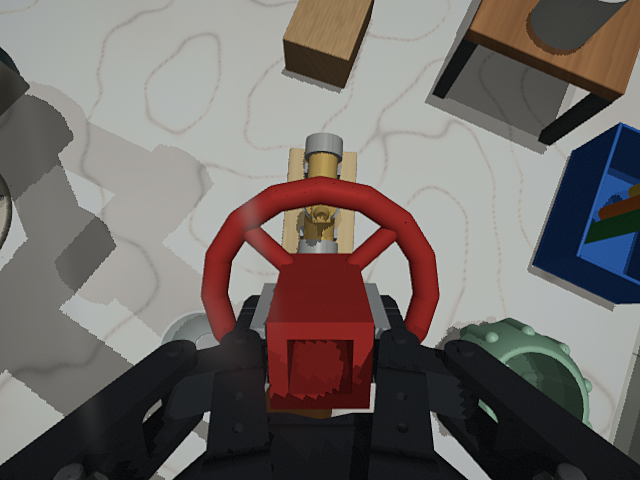

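The wheel is tilted in line, and the stem nose shows through the rim at about (320,215). Approaching along the stem axis.

servo_tool(moves=[{"dp":[-0.05,0,0.1],"delta_rot":[-0.04,-0.03,-0.04],"fingers":0},{"dp":[-0.046,0,0.2],"delta_rot":[0,0,0],"fingers":0},{"dp":[0,0,0.2],"delta_rot":[0,0,0],"fingers":0},{"dp":[0,0,0.2],"delta_rot":[0,0,0],"fingers":0},{"dp":[0,0,0.135],"delta_rot":[0,0,0],"fingers":0}])

```text
clock: 9.65
position: [0.5236, 0.1579, 0.2637]
ee_rot: [-0.209, 0.507, 0.822, 0.151]
contact_force: [-0.4, 0.4, -3.2]
width: 0.0331
gripper_force: 61.0
```

servo_tool(moves=[{"dp":[0,0,0],"delta_rot":[0,0,0],"fingers":0},{"dp":[0,0,0],"delta_rot":[0,0,0],"fingers":0},{"dp":[0,0,0],"delta_rot":[0,0,0],"fingers":0}])

```text
clock: 9.95
position: [0.5269, 0.1562, 0.2674]
ee_rot: [-0.207, 0.507, 0.822, 0.154]
contact_force: [-0.3, 0.5, -3.6]
width: 0.0335
gripper_force: 60.9
```

```bash
cat > rep.py <<'E'
from tgt import *
Rn,pn,st=pose(); u=pn+.091*Rn[:,2]; B=np.stack([F0[:,0],F0[:,1],F0[:,2]],1)
print('underside rel seat (tool x,y ; along stem) mm',(B.T@(u-SEAT)*1e3*[1,1,-1]).round(1),'F tool',(Rn.T@st['contact_force']).round(1),'M tool',(Rn.T@st['moment']).round(2))
plan(FI,SEAT+.091*AX)
E
python3 rep.py
```

```text
underside rel seat (tool x,y ; along stem) mm [ 1.2  2.7 78.4] F tool [-1.3 -0.2  3.5] M tool [ 0.06 -0.51 -0.06]
t 9.9 pos [0.5269 0.1562 0.2674] dp now [-0.005 -0.014  0.392] rot [0.06 0.03 0.05] dp target-axes [-0.006 -0.011  0.392] q [-0.08  0.34  1.61  0.46  1.46 -0.66]
```

servo_tool(moves=[{"dp":[-0.005,-0.014,0.05],"delta_rot":[0.06,0.03,0.05],"fingers":0},{"dp":[0,0,0],"delta_rot":[0,0,0],"fingers":0},{"dp":[0,0,0],"delta_rot":[0,0,0],"fingers":0}])

```text
clock: 10.25
position: [0.5217, 0.1588, 0.2565]
ee_rot: [-0.212, 0.509, 0.821, 0.151]
contact_force: [0.3, 0.4, -3.0]
width: 0.0335
gripper_force: 61.1
```

```bash
python3 rep.py
```

```text
underside rel seat (tool x,y ; along stem) mm [ 0.  -1.9 66.7] F tool [-1.3  0.4  2.7] M tool [ 0.02 -0.52  0.01]
t 10.2 pos [0.5217 0.1588 0.2565] dp now [-0.     0.009  0.334] rot [-0.03 -0.03 -0.02] dp target-axes [0.    0.008 0.334] q [-0.08  0.34  1.63  0.47  1.44 -0.67]
```

servo_tool(moves=[{"dp":[0,0,0],"delta_rot":[0,0,0],"fingers":0},{"dp":[0,0,0],"delta_rot":[0,0,0],"fingers":0},{"dp":[0,0,0],"delta_rot":[0,0,0],"fingers":0},{"dp":[0,0,0],"delta_rot":[0,0,0],"fingers":0}])

```text
clock: 10.65
position: [0.5217, 0.159, 0.2565]
ee_rot: [-0.212, 0.509, 0.821, 0.151]
contact_force: [0.4, 0.5, -3.1]
width: 0.0336
gripper_force: 61.1
```

```bash
python3 rep.py; python3 wsnap.py w5; python3 rep.py
```

```text
underside rel seat (tool x,y ; along stem) mm [ 0.2 -1.8 66.6] F tool [-1.3  0.5  2.8] M tool [ 0.07 -0.48  0.02]
t 10.7 pos [0.5217 0.159  0.2565] dp now [-0.001  0.009  0.333] rot [-0.03 -0.03 -0.02] dp target-axes [-0.     0.008  0.333] q [-0.08  0.34  1.63  0.47  1.44 -0.67]
[0.52171485 0.15904652 0.25650064] [-0.08  0.34  1.63  0.47  1.44 -0.67]
underside rel seat (tool x,y ; along stem) mm [ 0.2 -1.8 66.6] F tool [-1.2 -0.2  2.6] M tool [ 0.09 -0.49  0.04]
t 10.7 pos [0.5217 0.1591 0.2565] dp now [-0.001  0.009  0.333] rot [-0.03 -0.03 -0.02] dp target-axes [-0.     0.008  0.333] q [-0.08  0.34  1.63  0.47  1.44 -0.67]
```

servo_tool(moves=[{"dp":[0,0.006,0.03],"delta_rot":[-0.03,-0.03,-0.02],"fingers":0},{"dp":[0,0,0.03],"delta_rot":[0,0,0],"fingers":0},{"dp":[0,0,0],"delta_rot":[0,0,0],"fingers":0},{"dp":[0,0,0],"delta_rot":[0,0,0],"fingers":0}])

```text
clock: 11.1
position: [0.5201, 0.1654, 0.2458]
ee_rot: [-0.21, 0.508, 0.821, 0.151]
contact_force: [0.2, 0.1, -2.5]
width: 0.0336
gripper_force: 61.1
```

```bash
python3 rep.py; python3 wsnap.py w5; python3 - <<'E'
from h import *
z=load("w5");cv2.imwrite("pics/w5.png",cv2.convertScaleAbs(cv2.resize(z['p'][120:420,200:440],None,fx=2,fy=2,interpolation=2),alpha=1.4)[...,::-1])
E
```

```text
underside rel seat (tool x,y ; along stem) mm [ 0.2 -0.6 54.1] F tool [-1.2  0.1  2.1] M tool [ 0.1  -0.51  0.05]
t 11.1 pos [0.5201 0.1654 0.2458] dp now [-0.001  0.003  0.271] rot [-0.01 -0.    0.  ] dp target-axes [-0.001  0.003  0.271] q [-0.07  0.35  1.65  0.47  1.41 -0.67]
[0.52014717 0.16536387 0.24577801] [-0.07  0.35  1.65  0.47  1.41 -0.67]
```

View pics/w5.png

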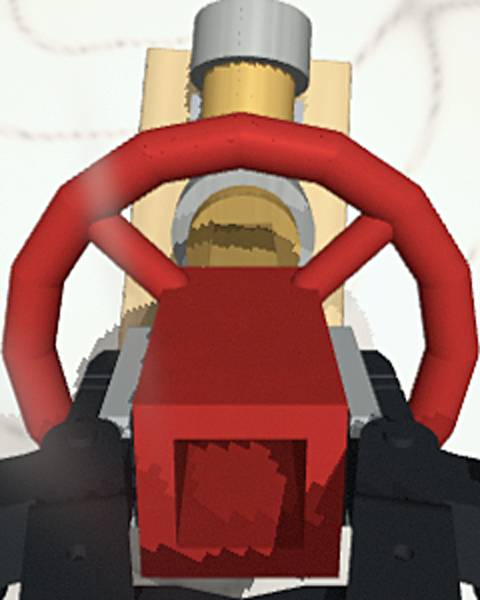

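The hub's lower edge, centred at crop x≈240, is in line with the shoulder at ≈244. Easing it on with a 1 mm correction along +y.

servo_tool(moves=[{"dp":[0,0.004,0.015],"delta_rot":[0,0,0],"fingers":0},{"dp":[0,0,0.015],"delta_rot":[0,0,0],"fingers":0},{"dp":[0,0,0.015],"delta_rot":[0,0,0],"fingers":0},{"dp":[0,0,0.015],"delta_rot":[0,0,0],"fingers":0},{"dp":[0,0,0],"delta_rot":[0,0,0],"fingers":0}])

```text
clock: 11.65
position: [0.5184, 0.1712, 0.2353]
ee_rot: [-0.21, 0.508, 0.821, 0.151]
contact_force: [-0.7, -0.1, -3.3]
width: 0.0335
gripper_force: 61.1
```

```bash
python3 rep.py
```

```text
underside rel seat (tool x,y ; along stem) mm [ 0.2  0.  42. ] F tool [-1.5 -0.7  2.9] M tool [ 0.02 -0.45  0.03]
t 11.7 pos [0.5184 0.1712 0.2353] dp now [-0.001 -0.     0.21 ] rot [-0.01 -0.    0.  ] dp target-axes [-0.001 -0.001  0.21 ] q [-0.06  0.36  1.67  0.48  1.39 -0.67]
```

No contact forces. On to the square.

servo_tool(moves=[{"dp":[0,0,0.012],"delta_rot":[0,0,0],"fingers":0},{"dp":[0,0,0.012],"delta_rot":[0,0,0],"fingers":0},{"dp":[0,0,0.012],"delta_rot":[0,0,0],"fingers":0},{"dp":[0,0,0.012],"delta_rot":[0,0,0],"fingers":0},{"dp":[0,0,0],"delta_rot":[0,0,0],"fingers":0}])

```text
clock: 12.15
position: [0.5167, 0.1756, 0.2271]
ee_rot: [-0.21, 0.508, 0.821, 0.151]
contact_force: [-0.2, -0.3, -3.2]
width: 0.0334
gripper_force: 61.1
```

```bash
python3 rep.py
```

```text
underside rel seat (tool x,y ; along stem) mm [ 0.2  0.1 32.6] F tool [-1.7 -0.4  2.7] M tool [ 0.07 -0.51 -0.  ]
t 12.2 pos [0.5167 0.1756 0.2271] dp now [-0.001 -0.001  0.163] rot [-0.01  0.    0.  ] dp target-axes [-0.001 -0.001  0.163] q [-0.05  0.36  1.68  0.48  1.37 -0.68]
```

Already 7 mm onto the square with no extra force.

servo_tool(moves=[{"dp":[0,0,0.02],"delta_rot":[0,0,0],"fingers":0},{"dp":[0,0,0.02],"delta_rot":[0,0,0],"fingers":0},{"dp":[0,0,0.02],"delta_rot":[0,0,0],"fingers":0},{"dp":[0,0,0.02],"delta_rot":[0,0,0],"fingers":0},{"dp":[0,0,0.02],"delta_rot":[0,0,0],"fingers":0}])

```text
clock: 12.65
position: [0.5131, 0.1849, 0.2097]
ee_rot: [-0.21, 0.508, 0.821, 0.151]
contact_force: [0.2, -1.2, -3.3]
width: 0.0336
gripper_force: 61.1
```

servo_tool(moves=[{"dp":[0,0,0.02],"delta_rot":[0,0,0],"fingers":0},{"dp":[0,0,0.015],"delta_rot":[0,0,0],"fingers":0},{"dp":[0,0,0.01],"delta_rot":[0,0,0],"fingers":0},{"dp":[0,0,0],"delta_rot":[0,0,0],"fingers":0}])

```text
clock: 13.05
position: [0.5113, 0.189, 0.2021]
ee_rot: [-0.21, 0.508, 0.821, 0.151]
contact_force: [0.0, -0.6, -2.9]
width: 0.0332
gripper_force: 61.1
```

```bash
python3 rep.py
```

```text
underside rel seat (tool x,y ; along stem) mm [0.1 0.2 3.7] F tool [-1.9 -0.3  2.2] M tool [ 0.07 -0.53  0.02]
t 13.1 pos [0.5113 0.189  0.2021] dp now [-0.001 -0.001  0.018] rot [-0.  0.  0.] dp target-axes [-0.001 -0.001  0.018] q [-0.03  0.38  1.72  0.49  1.3  -0.69]
```

Now the final millimetres, 1 mm per row until the shoulder pushes back.

servo_tool(moves=[{"dp":[0,0,0.005],"delta_rot":[0,0,0],"fingers":0},{"dp":[0,0,0.005],"delta_rot":[0,0,0],"fingers":0},{"dp":[0,0,0.005],"delta_rot":[0,0,0],"fingers":0},{"dp":[0,0,0.005],"delta_rot":[0,0,0],"fingers":0}])

```text
clock: 13.45
position: [0.5107, 0.1907, 0.1988]
ee_rot: [-0.21, 0.508, 0.821, 0.151]
contact_force: [-0.2, -0.6, -3.7]
width: 0.0337
gripper_force: 61.1
```

```bash
python3 rep.py
```

```text
underside rel seat (tool x,y ; along stem) mm [ 0.1  0.4 -0. ] F tool [-2.3 -0.6  3. ] M tool [ 0.03 -0.48  0.  ]
t 13.4 pos [0.5107 0.1907 0.1988] dp now [-0.    -0.002 -0.   ] rot [0. 0. 0.] dp target-axes [-0.    -0.002 -0.   ] q [-0.02  0.38  1.73  0.5   1.29 -0.69]
```

servo_tool(moves=[{"dp":[0,0,0.005],"delta_rot":[0,0,0],"fingers":0},{"dp":[0,0,0.005],"delta_rot":[0,0,0],"fingers":0},{"dp":[0,0,0.003],"delta_rot":[0,0,0],"fingers":0}])

```text
clock: 13.75
position: [0.5106, 0.1911, 0.1983]
ee_rot: [-0.209, 0.508, 0.822, 0.151]
contact_force: [-0.7, -9.1, 11.8]
width: 0.0332
gripper_force: 63.1
```

```bash
python3 rep.py
```

```text
underside rel seat (tool x,y ; along stem) mm [ 0.   0.5 -0.7] F tool [ -0.9  -4.2 -14.3] M tool [ 0.91 -0.22  0.05]
t 13.8 pos [0.5106 0.1911 0.1983] dp now [-0.001 -0.002 -0.003] rot [0.   0.02 0.02] dp target-axes [-0.001 -0.002 -0.003] q [-0.02  0.38  1.73  0.5   1.29 -0.69]
```

Home: the shoulder pushes back about 15 N. Hold briefly, then turn anticlockwise (−z about the tool).

servo_tool(moves=[{"dp":[0,0,0],"delta_rot":[0,0,0],"fingers":0},{"dp":[0,0,0],"delta_rot":[0,0,0],"fingers":0},{"dp":[0,0,0],"delta_rot":[0,0,0],"fingers":0},{"dp":[0,0,0],"delta_rot":[0,0,-0.4],"fingers":0},{"dp":[0,0,0],"delta_rot":[0,0,-0.6],"fingers":0}])

```text
clock: 14.25
position: [0.5112, 0.1915, 0.1985]
ee_rot: [-0.201, 0.466, 0.846, 0.163]
contact_force: [-0.2, -4.7, 7.7]
width: 0.0336
gripper_force: 62.5
```

servo_tool(moves=[{"dp":[0,0,0],"delta_rot":[0,0,-0.6],"fingers":0},{"dp":[0,0,0],"delta_rot":[0,0,-0.6],"fingers":0},{"dp":[0,0,0],"delta_rot":[0,0,-0.6],"fingers":0},{"dp":[0,0,0],"delta_rot":[0,0,-0.6],"fingers":0},{"dp":[0,0,0],"delta_rot":[0,0,-0.6],"fingers":0}])

```text
clock: 14.75
position: [0.5105, 0.1916, 0.1987]
ee_rot: [-0.175, 0.334, 0.906, 0.191]
contact_force: [-0.6, -5.3, 9.0]
width: 0.0333
gripper_force: 62.7
```

```bash
python3 rep.py
```

```text
underside rel seat (tool x,y ; along stem) mm [ 0.8  0.7 -0.7] F tool [  1.6  -2.1 -10.1] M tool [0.53 0.21 0.18]
t 14.8 pos [0.5105 0.1916 0.1987] dp now [-0.002 -0.005 -0.003] rot [0.01 0.   4.04] dp target-axes [-0.004 -0.003 -0.003] q [-0.02  0.38  1.73  0.5   1.29 -1.09]
```

Turning well, with small moments. Continuing to about 1.25 rad.

servo_tool(moves=[{"dp":[0,0,0],"delta_rot":[0,0,-0.8],"fingers":0},{"dp":[0,0,0],"delta_rot":[0,0,-0.8],"fingers":0},{"dp":[0,0,0],"delta_rot":[0,0,-0.8],"fingers":0},{"dp":[0,0,0],"delta_rot":[0,0,-0.8],"fingers":0},{"dp":[0,0,0],"delta_rot":[0,0,-0.8],"fingers":0}])

```text
clock: 15.25
position: [0.5103, 0.1916, 0.1987]
ee_rot: [-0.134, 0.146, 0.955, 0.222]
contact_force: [-1.9, -5.9, 9.4]
width: 0.0331
gripper_force: 62.8
```

servo_tool(moves=[{"dp":[0,0,0],"delta_rot":[0,0,-0.8],"fingers":0},{"dp":[0,0,0],"delta_rot":[0,0,-0.8],"fingers":0},{"dp":[0,0,0],"delta_rot":[0,0,-0.8],"fingers":0},{"dp":[0,0,0],"delta_rot":[0,0,-0.8],"fingers":0},{"dp":[0,0,0],"delta_rot":[0,0,-0.8],"fingers":0}])

```text
clock: 15.75
position: [0.51, 0.1914, 0.1986]
ee_rot: [-0.087, -0.046, 0.965, 0.244]
contact_force: [-2.1, -7.5, 10.7]
width: 0.0332
gripper_force: 62.8
```

servo_tool(moves=[{"dp":[0,0,0],"delta_rot":[0,0,-0.5],"fingers":0},{"dp":[0,0,0],"delta_rot":[0,0,0],"fingers":0},{"dp":[0,0,0],"delta_rot":[0,0,0],"fingers":0},{"dp":[0,0,0],"delta_rot":[0,0,0],"fingers":0}])

```text
clock: 16.15
position: [0.51, 0.1914, 0.1986]
ee_rot: [-0.082, -0.069, 0.963, 0.246]
contact_force: [-1.9, -7.0, 10.4]
width: 0.0333
gripper_force: 62.8
```

```bash
python3 rep.py
```

```text
underside rel seat (tool x,y ; along stem) mm [ 0.7 -0.  -0.7] F tool [  4.4  -0.9 -11.9] M tool [ 0.32  0.73 -0.08]
t 16.1 pos [0.51   0.1914 0.1986] dp now [-0.001 -0.004 -0.003] rot [-0.    0.   12.52] dp target-axes [-0.004 -0.    -0.003] q [-0.02  0.38  1.73  0.5   1.29 -1.94]
```

servo_tool(moves=[{"dp":[0,0,0],"delta_rot":[0,0,0],"fingers":0.5},{"dp":[0,0,0],"delta_rot":[0,0,0],"fingers":0.7},{"dp":[0,0,0],"delta_rot":[0,0,0],"fingers":1},{"dp":[0,0,0],"delta_rot":[0,0,0],"fingers":1},{"dp":[0,0,0],"delta_rot":[0,0,0],"fingers":1}])

```text
clock: 16.65
position: [0.5102, 0.1921, 0.1964]
ee_rot: [-0.082, -0.068, 0.964, 0.245]
contact_force: [-0.8, -0.8, 0.1]
width: 0.0854
gripper_force: 0.0
```

servo_tool(moves=[{"dp":[0,0,-0.05],"delta_rot":[0,0,0],"fingers":1},{"dp":[0,0,-0.1],"delta_rot":[0,0,0],"fingers":1},{"dp":[0,0,-0.15],"delta_rot":[0,0,0],"fingers":1},{"dp":[0,0,-0.2],"delta_rot":[0,0,0],"fingers":1},{"dp":[0,0,-0.2],"delta_rot":[0,0,0],"fingers":1}])

```text
clock: 17.15
position: [0.5369, 0.1265, 0.3195]
ee_rot: [-0.082, -0.068, 0.964, 0.245]
contact_force: [-0.0, 0.9, -0.4]
width: 0.0855
gripper_force: 0.0
```

servo_tool(moves=[{"dp":[0,0,0],"delta_rot":[0,0,0],"fingers":1},{"dp":[0,0,0],"delta_rot":[0,0,0],"fingers":1},{"dp":[0,0,0],"delta_rot":[0,0,0],"fingers":1}])

```text
clock: 17.45
position: [0.5362, 0.1275, 0.317]
ee_rot: [-0.083, -0.068, 0.963, 0.246]
contact_force: [0.7, 1.2, -0.1]
width: 0.085
gripper_force: 0.0
```

```bash
python3 wsnap.py w6; python3 - <<'E'
from tgt import *
z=load("w6");cv2.imwrite("pics/w6.png",z['p'][...,::-1])
X=cloud(z['intrinsics'],z['R'],z['t'],z['d']);m=masks(z['p'])['red']&(z['d']>0);L=(X-SEAT)@F0*[1,1,-1]
q=L[m&(np.hypot(L[...,0],L[...,1])<.07)&(L[...,2]>0)];top=q[q[:,2]>.05]
A=np.c_[top[:,:2],np.ones(len(top))];print('top plane',np.linalg.lstsq(A,top[:,2],rcond=None)[0],cv2.minAreaRect((top[:,:2]*1000).astype('float32')))
E
```

```text
[0.53618666 0.12745713 0.31697857] [-0.13  0.32  1.51  0.45  1.59 -1.9 ]
top plane [0.00464203 0.00777984 0.0585295 ] ((0.4145469665527344, 0.7288799285888672), (33.855201721191406, 34.428619384765625), 14.572654724121094)
```

View pics/w6.png

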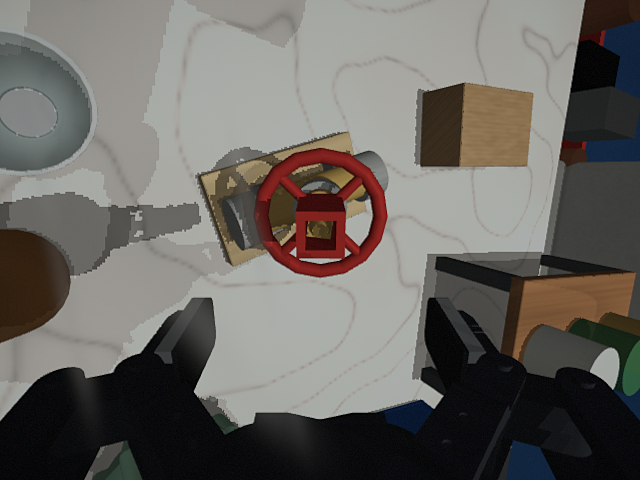

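The wheel is on the stem at (321,215). Its boss top is 58.5 mm above the seat, so it is home within error. It is level to 0.01 rad, turned about 1.3 rad, and the gripper is clear. Handing in.

```bash
python3 -c "
from rig import manip
print(manip.sign_off())"
```

```text
the job is handed in; nothing more can be done
None
```

The red handwheel is fully home on the valve stem, the valve is open about 1.2–1.3 rad by my measurement, and the gripper has let go and backed clear; the job is handed in at about 17.5 s, with no verdict shown.

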